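Uncover the wide wig-block socket

TASK

The big canvas head is to be stood in the wide bench socket next. Swing that socket's dust cover aside on its pin, about a quarter turn, so that the socket's mouth is completely uncovered, and leave it there. Leave the cover of the narrow socket shut.

Things in the scene. Friction and masses are not known exactly. Their poses are not given: they have to be found in the camera images.
- wide_cover (a joint): Angle (rad) of the wide socket's dust cover about its upright pin; 0 = shut, disc centred over the mouth. Grows counter-clockwise seen from above, up to a stop at 1.9; cannot go below 0. Starts at 0 to 0.15; slight friction (about 0.5 N at the knob); stays where left. Mouth clear above 0.8. Cover: bare metal plate 4 mm thick, disc of 54 mm plus an arm to the pin, upper face 49 mm above the bench.
- wide_knob (a point): Centre of the top of the wide cover's upright round black knob, 16 mm in diameter and 32 mm tall, its top 81 mm above the bench. It stands on the cover's disc, its axis 70 mm from the pin's axis, and swings level with the cover.
- wide_pin (a point): Top of the wide cover's pin (low brass head, 12 mm), 53 mm above the bench, on the cover's turning axis and 57 mm from the centre of the 34 mm mouth. From it the shut cover points towards the robot, within about 35 degrees, and opens to the robot's right. The socket is a dark grey cast block 130 x 80 x 44 mm, fixed to the bench.
- narrow_knob (a point): Centre of the top of the knob (12 mm in diameter, 32 mm tall, top 81 mm above the bench) on the narrow socket's cover, to be left alone. Same build but smaller: dark grey block 100 x 56 x 44 mm, disc of 34 mm, knob 50 mm from its pin. One socket stands on the left of the bench and one on the right, either way round.

How it is judged:
By the outcome, as a careful person would: the job done as asked, in the order asked, and still so for the second after the job is handed in, with the robot touching nothing.
It also fails if it takes over 32 s, if anything falls off the work surface, if the arm or the gripper's body presses on something with over 40 N, if the wrist force passes 120 N, or if a joint passes its speed limit or range.

ROBOT

A 6-joint arm with a two-finger parallel gripper is mounted at the origin on the work surface. World frame = base frame: x ahead of the robot, y to its left, z up, the work surface at z = 0. Lengths are in m, angles in rad, forces in N, time in s.
With the tool pointing down it reaches from about 0.375 to 0.975 m from the base axis. Payload 3.8 kg.
Tool frame: the origin (TCP) lies between the finger pads; the fingertips stand 22 mm ahead of it and the grasp point (between the pads) lies 3 mm ahead of it; y points along the fingers, x is the direction in which the jaws open and shut, and the axes are right-handed (so a half turn about y gives the same grasp; the last joint's range is limited). The gripper opens to 85 mm and grips with 20 to 120 N. Pads are 22 mm wide; open, the fingers measure 114 mm over their backs; the gripper's body (76 mm by 85 mm) begins 54 mm behind the grasp point. The pads swing forward as they close: fully open they stand 13 mm farther back than shut.
Start: joints at [-1.331, 0.264, 1.604, -0, 1.274, -0.037], TCP at [0.184, -0.649, 0.253] pointing down, gripper open.
Joint ranges: [-2.63, 2.63], [-0.94, 2.18], [0.31, 2.57], [-1.31, 4.45], [0, 2.66], [-2.55, 2.55]. Speed limits (rad/s): [2.57, 2.57, 3.14, 3.14, 3.14, 3.14].

INTERFACE

Orientations are given as a unit quaternion [w, x, y, z].
In Python, from cell import manip gives the robot as it stands.
- The arm moves only by the tool drive_tool, never from a script. Its argument "deltas" is a list of rows, each a list of 3 entries, a list of its own where there are three numbers: the shift along the tool's x, y, z in cm, then the turn, a rotation vector about the tool's x, y, z in degrees, then the opening, from 0 (shut) to 1 (fully open). A call has 1 to 20 rows; each row is the pose to reach, as a shift and turn from the pose commanded when the call began, along the tool's axes at that moment; what a row does not reach only later rows make up. A row lasts 1/12 s, in which the tool goes at most 41.7 mm and 7.16 degrees, less where a joint would pass 70% of its speed; a pose out of reach is approached as far as the arm can. A call with a gripper value outside its range is refused whole. The fingers move at their own pace and stop on an object; "newtons" is the grip in N (left out, the last holds). Time passes only in rows, so rows that repeat a pose let the fingers close. It gives the time, the measured TCP pose, the force and the opening at its end, in the units of the state.
- manip.get_state(): the state, without advancing time (a new reading comes with each control period).
- manip.capture(name): name is "scene" or "top" or "wrist"; returns a dict with "image" (400x640x3 uint8, red, green, blue), "vfov" (degrees; the focal length in pixels is half the picture's height over the tangent of half this angle, whatever the lens; pixels are square), "cx", "cy" (the principal point, pixels), "rvec" (rotation vector, rad) and "tvec" (3), from world to camera coordinates, as OpenCV has them. Camera axes: x right, y down, z forward; pixel columns grow to the right and rows downward; lengths in m; the calibration is good to about 2 mm. A picture is of the moment at which its call begins. There is no depth.
- manip.close_job(): hands the job in, once; it reports no verdict.
The state is a dict: "t": time; "joints": joint angles; "qd": joint speeds; "joint_efforts": joint torques, N m; "position": TCP position; "tool_rot": TCP orientation; "force": force on the tool from outside, world axes, zero at the start; "wrist_torque": the same for the moment, N m; "gripper_width": opening from 0.0 (shut) to 1.0 (fully open).
Only numpy, scipy, OpenCV 4.12 (cv2) and the standard library are available. Lean on these libraries where they do the work, as an engineer would, in place of code of your own. Each camera call takes 0.05 s, during which the arm holds its last target. There are 200 camera calls.

## Working session

There is one attempt and no reset: what is moved stays moved. The work goes in short steps, Python scripts to look and compute and a tool call to move; the robot and the scene stay as the last step left them, time stands still between calls to the robot, and variables do not carry over. Pictures are saved under pics/ and viewed, about 8 in all and at most 12, crops included, and the job is handed in when it is done.

Besides the shell and the picture viewer there is one more tool, called after ">>>" by a JSON object that holds its "api" and its "payload". drive_tool: Moves the arm, as the interface text tells. Its arguments: {"type":"object","properties":{"deltas":{"type":"array","items":{"type":"array"}},"newtons":{"type":"number"}},"required":["deltas"]}

```bash
mkdir -p pics
cat > h.py <<'E'
import numpy as np, cv2, pickle
from cell import manip
def snap(n,f):
    c=manip.capture(n); pickle.dump(c,open(f'pics/{f}.pkl','wb'))
    cv2.imwrite(f'pics/{f}.png',c['image'][:,:,::-1]); return c
def load(f): return pickle.load(open(f'pics/{f}.pkl','rb'))
def K(c):
    h,w=c['image'].shape[:2]; f=h/2/np.tan(np.radians(c['vfov'])/2)
    return np.array([[f,0,c['cx']],[0,f,c['cy']],[0,0,1.]])
def unproj(c,uv,z):
    R=cv2.Rodrigues(np.array(c['rvec'],float))[0]; t=np.array(c['tvec'],float).ravel()
    d=R.T@np.linalg.inv(K(c))@np.array([*uv,1.]); o=-R.T@t
    return o+d*(z-o[2])/d[2]
def proj(c,P): return cv2.projectPoints(np.array(P,float).reshape(-1,3),np.array(c['rvec'],float),np.array(c['tvec'],float),K(c),None)[0].reshape(-1,2)
def crop(f,x0,y0,x1,y1,s,out):
    im=cv2.imread(f'pics/{f}.png')[y0:y1,x0:x1]; cv2.imwrite(f'pics/{out}.png',cv2.resize(im,None,fx=s,fy=s,interpolation=cv2.INTER_CUBIC))
E
python3 - <<'E'
from h import *
for n in('top','scene'):
    c=snap(n,n+'1'); print(n,c['vfov'],c['cx'],c['cy'],c['rvec'],c['tvec'])
print(manip.get_state())
a=cv2.imread('pics/top1.png');cv2.imwrite('pics/top1b.png',cv2.resize(a,(800,500)))
E
```

```text
top 47.83997548831915 322.1871484697477 200.1923134450719 [ 2.15705173 -2.17596866  0.09843754] [-4.47182358e-05  5.78181417e-01  8.96029034e-01]
scene 45.628927711716784 316.4793401878386 208.84907494518643 [ 1.20930779  2.48435549 -0.81900191] [ 0.35175979 -0.28055389  1.25758648]
{'t': 0.1, 'joints': array([-1.33087336e+00,  2.64685592e-01,  1.60525091e+00, -1.69133269e-05,
        1.27368490e+00, -3.69000670e-02]), 'qd': array([-9.55186219e-06, -3.34714979e-03, -3.61220327e-03, -5.13175951e-04,
       -2.22692709e-04,  8.89047664e-04]), 'joint_efforts': array([ 9.14077755e-04, -5.16706109e+01, -3.68589056e+01, -4.10471102e-05,
        6.27846457e-03, -1.39226145e-05]), 'position': array([ 0.18432474, -0.64870466,  0.25207395]), 'tool_rot': array([ 0.56465272, -0.56375522,  0.42679117, -0.425672  ]), 'force': array([ 0.18015858, -1.03223866,  0.7713948 ]), 'wrist_torque': array([ 0.06740857,  0.02533291, -0.0300345 ]), 'gripper_width': 1.0008160178392}
```

View pics/top1b.png

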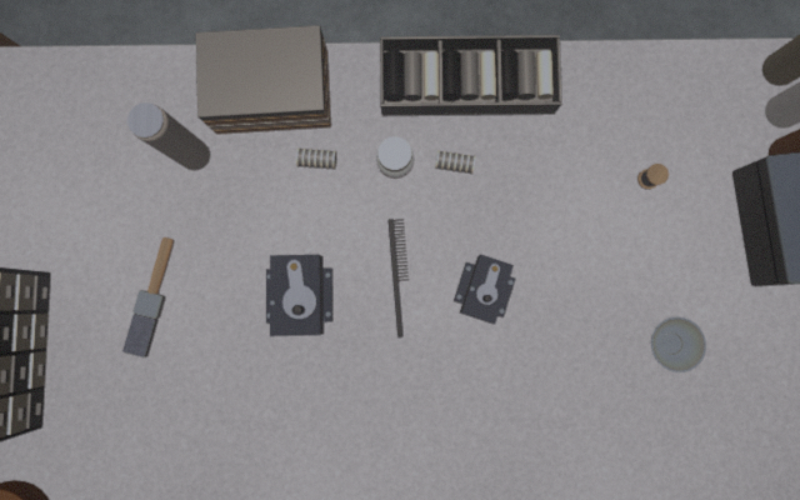

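View pics/scene1.png

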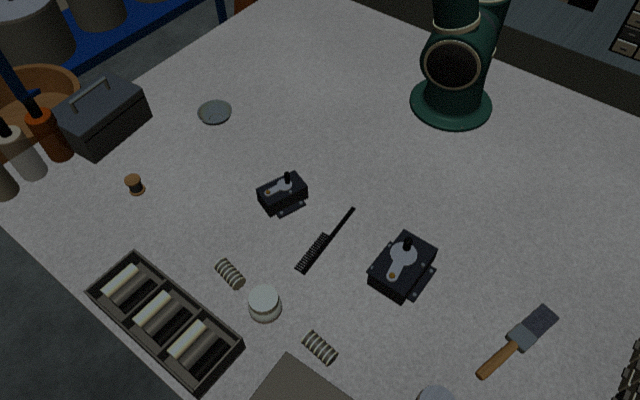

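The top view shows the wide socket on the left: pin about (294,267), knob about (298,309) in the enlarged picture. The narrow socket is on the right at about (487,290). I'll enlarge the wide one.

Run:
```python
from h import *
crop('top1',200,190,280,280,6,'c1')
crop('scene1',360,220,445,310,6,'c2')
a=cv2.imread('pics/c1.png');b=cv2.imread('pics/c2.png')[:,:310*1]
b=cv2.imread('pics/c2.png')[:, 60:380]
cv2.imwrite('pics/c12.png',np.hstack([a,b]))
print(a.shape,b.shape)
```

```text
(540, 480, 3) (540, 320, 3)
```

View pics/c12.png

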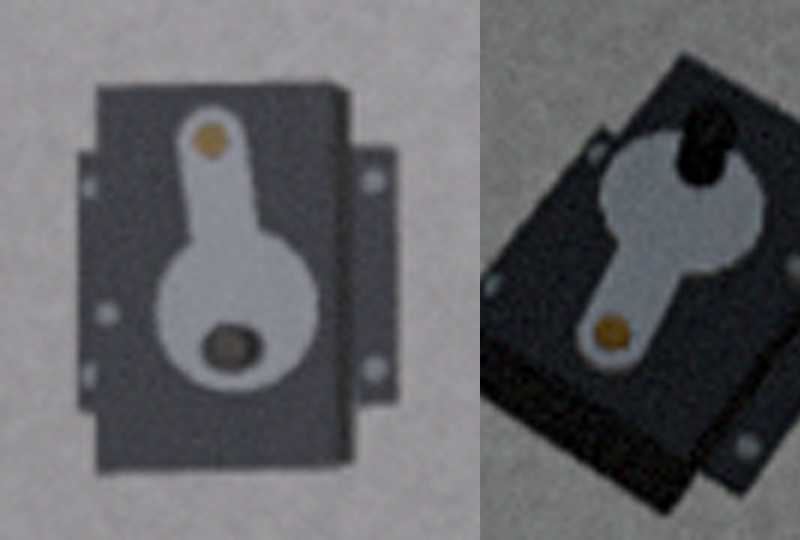

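Run:
```python
from h import *
from scipy.spatial.transform import Rotation as Ro
t=load('top1');s=load('scene1')
P=unproj(t,(235,213.2),.053);N=unproj(t,(238,248),.081)
P2=unproj(s,(392,275.5),.053);N2=unproj(s,(408.7,239),.081)
print(P,P2,N,N2)
D=unproj(t,(200+237/6,190+310/6),.049);print('disc',D,np.hypot(*(D-P)[:2]))
for a,b in((P,N),(P2,N2)): d=(b-a)[:2];print(np.hypot(*d),np.degrees(np.arctan2(d[1],d[0])))
nk=unproj(t,(487*.8,298*.8),.081);print('narrow',nk)
st=manip.get_state();q=st['tool_rot'];R=Ro.from_quat(q[[1,2,3,0]]).as_matrix();print(R)
```

```text
[0.55126445 0.1688091  0.053     ] [0.55279932 0.17150761 0.053     ] [0.48232547 0.15665466 0.081     ] [0.48143776 0.15936732 0.081     ]
disc [0.49468371 0.16002757 0.049     ] 0.057258145156714235
0.07000224368408112 -170.001104353048
0.07238686648534264 -170.34506893292462
narrow [ 0.49821891 -0.13403366  0.081     ]
[[ 2.73305296e-01 -4.97796487e-04  9.61927215e-01]
 [-9.61925206e-01  1.96679618e-03  2.73305743e-01]
 [-2.02796541e-03 -9.99997942e-01  5.86928224e-05]]
```

Both cameras agree to about 2.5 mm. The pin is at about (0.552, 0.170) and the knob at about (0.482, 0.158), with a radius of 70 mm as specified. The cover points at -170°. I'll move above the knob, with the jaws along the arc's tangent.

>>> {"api": "drive_tool", "payload": {"deltas": [[[-31,2,36.5],[0,6,0],0.5],[[-31,2,36.5],[0,6,0],0.5],[[-31,2,36.5],[0,6,0],0.5],[[-31,2,36.5],[0,6,0],0.5],[[-31,2,36.5],[0,6,0],0.5],[[-31,2,36.5],[0,6,0],0.5],[[-31,2,36.5],[0,6,0],0.5],[[-31,2,36.5],[0,6,0],0.5],[[-31,2,36.5],[0,6,0],0.5],[[-31,2,36.5],[0,6,0],0.5],[[-31,2,36.5],[0,6,0],0.5],[[-31,2,36.5],[0,6,0],0.5],[[-69.5,9,50.7],[0,6,0],0.5],[[-69.5,9,50.7],[0,6,0],0.5],[[-69.5,9,50.7],[0,6,0],0.5],[[-69.5,9,50.7],[0,6,0],0.5],[[-69.5,9,50.7],[0,6,0],0.5],[[-69.5,9,50.7],[0,6,0],0.5],[[-69.5,9,50.7],[0,6,0],0.5],[[-69.5,9,50.7],[0,6,0],0.5]]}}

```text
t: 1.77
position: [0.4753, 0.0782, 0.1767]
tool_rot: [-0.541, 0.541, -0.455, 0.455]
force: [1.2, -0.6, 0.1]
gripper_width: 0.498
```

Run:
```python
from h import *
from scipy.spatial.transform import Rotation as Ro
c=snap('wrist','w1')
st=manip.get_state();q=st['tool_rot'];R=Ro.from_quat(q[[1,2,3,0]]).as_matrix();print(st['t'],st['position'],st['qd'].round(2),'\n',R.round(3))
print((R.T@(np.array([.482,.158,.15])-st['position'])*100).round(1))
print(proj(c,[[.482,.158,.081],[.552,.170,.053]]))
```

```text
1.8167 [0.47483723 0.08480382 0.17545658] [-0.1  -0.02  0.02 -0.06  0.05 -0.19] 
 [[ 0.174 -0.002  0.985]
 [-0.985  0.005  0.174]
 [-0.006 -1.    -0.001]]
[-7.1  2.6  2. ]
[[196.73629343 187.32869462]
 [199.01492128  69.16981434]]
```

View pics/w1.png

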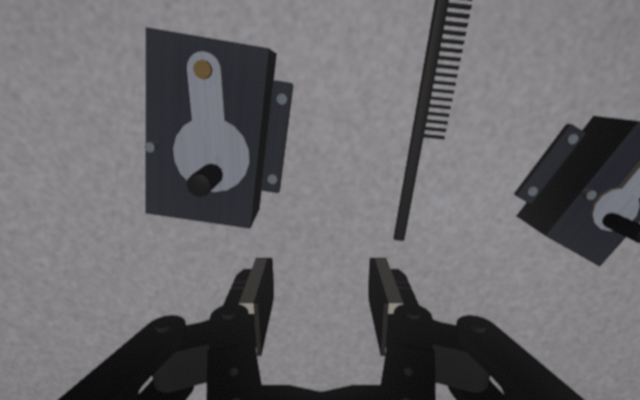

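The wrist view shows the knob's top at (199,184) and the pin at (203,69). My points project to (197,187) and (199,69), so they agree to about 2 mm. Next I go over the knob, lower the fingers around it and narrow them without clamping.

>>> {"api": "drive_tool", "payload": {"deltas": [[[-7.1,1.5,2],[0,0,0],0.5],[[-7.1,1.5,2],[0,0,0],0.5],[[-7.1,1.5,2],[0,0,0],0.5],[[-7.1,1.5,2],[0,0,0],0.5],[[-7.1,4,2],[0,0,0],0.5],[[-7.1,6.5,2],[0,0,0],0.5],[[-7.1,8.5,2],[0,0,0],0.5],[[-7.1,9.5,2],[0,0,0],0.5],[[-7.1,9.5,2],[0,0,0],0.3],[[-7.1,9.5,2],[0,0,0],0.3],[[-7.1,9.5,2],[0,0,0],0.3]]}}

```text
t: 2.73
position: [0.4847, 0.1493, 0.0836]
tool_rot: [0.542, -0.54, 0.455, -0.456]
force: [0.5, 1.0, 0.1]
gripper_width: 0.299
```

Run:
```python
from h import *
from scipy.spatial.transform import Rotation as Ro
c=snap('wrist','w2')
st=manip.get_state();q=st['tool_rot'];R=Ro.from_quat(q[[1,2,3,0]]).as_matrix();print(st['t'],st['position'],st['force'],st['gripper_width'],'\n',R.round(3))
p=np.array([.552,.170]);v=st['position'][:2]-p;print(np.hypot(*v),np.degrees(np.arctan2(*v[::-1])))
for a in range(7,99,7):
    r=np.radians(a);C=np.array([[np.cos(r),-np.sin(r)],[np.sin(r),np.cos(r)]])
    d=np.append(p+C@np.array([-.070,-.012])*.070/np.hypot(.07,.012)-st['position'][:2],0);print(a,(R.T@d*100).round(1))
```

```text
2.7833 [0.48497678 0.14950767 0.08386981] [ 0.13915697 -0.62115661  0.0180849 ] 0.3028152716187282 
 [[ 0.171  0.003  0.985]
 [-0.985  0.001  0.171]
 [-0.    -1.     0.003]]
0.07008600477242921 -162.99900682524253
7 [-0.  0.  0.]
14 [0.8 0.  0.2]
21 [1.6 0.  0.4]
28 [2.4 0.  0.8]
35 [3.1 0.  1.2]
42 [3.8 0.  1.7]
49 [4.4 0.  2.4]
56 [4.9 0.  3. ]
63 [5.4 0.  3.8]
70 [5.7 0.  4.5]
77 [5.9 0.  5.4]
84 [6.1 0.  6.2]
91 [6.1 0.  7.1]
98 [6.1 0.  7.9]
```

View pics/w2.png

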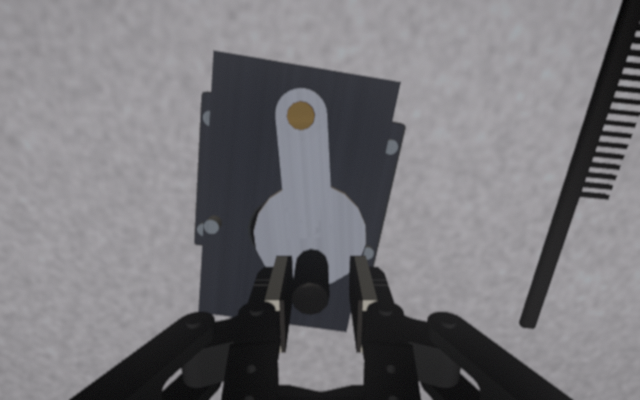

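The knob, top at (311,298), stands between the pads, with the fingers beside it. Now I swing it along the arc about the pin, turning with it.

>>> {"api": "drive_tool", "payload": {"deltas": [[[0,0,0],[0,-7,0],0.3],[[0.4,0,0.1],[0,-10.5,0],0.3],[[0.8,0,0.2],[0,-14,0],0.3],[[1.2,0,0.3],[0,-17.5,0],0.3],[[1.6,0,0.4],[0,-21,0],0.3],[[2.0,0,0.6],[0,-24.5,0],0.3],[[2.4,0,0.8],[0,-28,0],0.3],[[2.75,0,1.0],[0,-31.5,0],0.3],[[3.1,0,1.2],[0,-35,0],0.3],[[3.8,0,1.7],[0,-42,0],0.3],[[4.4,0,2.4],[0,-49,0],0.3],[[4.9,0,3.0],[0,-56,0],0.3],[[5.4,0,3.8],[0,-63,0],0.3],[[5.7,0,4.5],[0,-70,0],0.3],[[5.9,0,5.4],[0,-77,0],0.3],[[6.1,0,6.2],[0,-84,0],0.3],[[6.1,0,6.6],[0,-88,0],0.3],[[6.1,0,7.1],[0,-91,0],0.3],[[6.1,0,7.1],[0,-91,0],0.3],[[6.1,0,7.1],[0,-91,0],0.3]]}}

```text
t: 4.45
position: [0.565, 0.1018, 0.0836]
tool_rot: [0.704, -0.704, -0.067, 0.066]
force: [0.4, -0.3, 0.0]
gripper_width: 0.302
```

Run:
```python
from h import *
from scipy.spatial.transform import Rotation as Ro
c=snap('wrist','w3');snap('scene','s3')
st=manip.get_state();q=st['tool_rot'];R=Ro.from_quat(q[[1,2,3,0]]).as_matrix();print(st['t'],st['position'],st['force'],st['gripper_width'],'\n',R.round(3))
p=np.array([.552,.170]);v=st['position'][:2]-p;print(np.hypot(*v),np.degrees(np.arctan2(*v[::-1])))
```

```text
4.55 [0.56423383 0.10172622 0.0830022 ] [ 0.44822429  0.06826833 -0.44654765] 0.3028710008357133 
 [[ 0.982  0.001 -0.187]
 [ 0.187  0.     0.982]
 [ 0.001 -1.    -0.   ]]
0.06936119694485839 -79.84110499421006
```

View pics/w3.png

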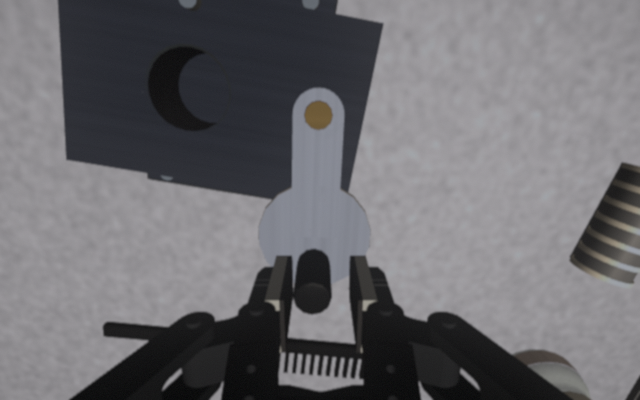

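The cover has swung a quarter turn. The mouth at about (190,90) is clear and the knob at (312,298) is still between the pads. I'll open the fingers and lift away.

>>> {"api": "drive_tool", "payload": {"deltas": [[[0,0,0],[0,0,0],0.6],[[0,0,0],[0,0,0],0.6],[[0,0,0],[0,0,0],0.6],[[0,-2,0],[0,0,0],0.6],[[0,-5,0],[0,0,0],0.6],[[0,-9,0],[0,0,0],0.6],[[0,-13,0],[0,0,0],0.6],[[0,-15,-8],[0,0,0],0.6],[[0,-15,-12],[0,0,0],0.6],[[0,-15,-16],[0,0,0],0.6],[[0,-15,-20],[0,0,0],0.6],[[0,-15,-20],[0,0,0],0.6],[[0,-15,-20],[0,0,0],0.6],[[0,-15,-20],[0,0,0],0.6]]}}

```text
t: 5.72
position: [0.6016, -0.0967, 0.2321]
tool_rot: [0.704, -0.704, -0.065, 0.066]
force: [0.4, 0.0, -0.9]
gripper_width: 0.601
```

Run:
```python
from h import *
st=manip.get_state();print(st['t'],st['position'],st['force'])
snap('scene','s4');snap('top','t4')
crop('s4',230,150,460,330,3.4,'s4c')
```

```text
5.7167 [ 0.60158726 -0.09666375  0.23210656] [ 0.35559162  0.01634911 -0.85515465]
```

View pics/s4c.png

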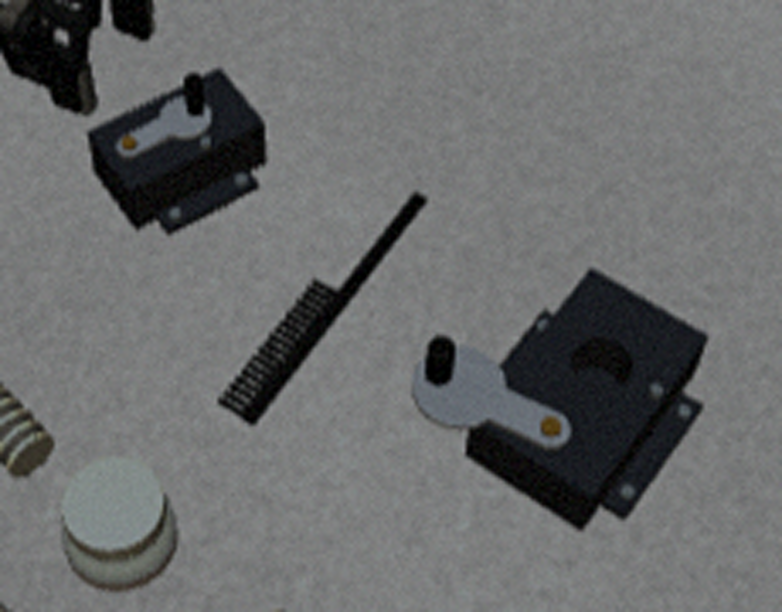

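The scene view shows the wide cover well aside and the mouth at (602,355) in the crop fully open. The narrow cover is still shut and the gripper is clear, so I'm handing in.

Run:
```python
from h import *
s=load('s4');P=np.array([.552,.170]);N=unproj(s,(230+440/3.4,150+345/3.4),.081)[:2]-P
print(np.hypot(*N),np.degrees(np.arctan2(N[1],N[0])))
print(manip.close_job())
```

```text
0.06990704991349417 -81.58799445805536
the job is handed in; nothing more can be done
None
```

I swung the wide (left) socket's cover aside by about 88° and left it there; its mouth is completely uncovered. To do this I lowered the half-closed fingers around the knob without clamping it, then followed the arc about the pin and lifted away.

**Last checks:**
- **Cover position:** the last scene picture puts the knob 70 mm from the pin, as specified. It now points at −82°, against −170° at the start.
- **Surroundings:** the narrow cover is still shut and nothing else looks disturbed. The gripper is clear and open, with TCP height 0.23 m.
- **Time and force:** the job took about 6 s, and the force readings I took never exceeded about 1.5 N.

**What disagreed:**
- **Descent position:** the arm stopped about 9 mm to the right of the planned spot when it came down over the knob. The knob was still between the fingers, and may have been nudged a few degrees in the opening direction.
- **Camera match:** the two camera views differed by about 2.5 mm, which made no difference.

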